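# Change the column in a column heater and hold the new one down in its V-saddles

### The job

Change the column in the column heater: lift the slim column out of the V-saddles and lay it in the empty middle slot of the rack, then take the thick column from the rack, lay it in the V-saddles (gently, no dropping) with both end fittings hanging clear of them, and press it down so that it bears firmly on both flanks of the V. Finish while still holding it pressed down there with your fingers, with about 15 N on top of its own weight, so that a colleague can close the retaining bails; do not let go at the end. Leave the spare slim column and everything else where it is.

Things in the scene. Friction and masses are not known exactly. Their poses are not given: they have to be found in the camera images.
- old_col_center (a point): Steel chromatography column lying level: a straight tube 150 mm long with a round end fitting at each end and a small plug beyond it. The SLIM one that lies in the V-saddles of the heater at the start: tube 16 mm in diameter, fittings 24 mm in diameter and 22 mm long, about 0.3 kg. Point at the middle of the tube, on its axis (centre of mass); x runs along the tube.
- new_col_center (a point): Steel chromatography column lying level: a straight tube 150 mm long with a round end fitting at each end and a small plug beyond it. The THICK one, the only thick column, in one of the two outer slots of the rack at the start: tube 26 mm in diameter, fittings 36 mm in diameter and 25 mm long, about 0.6 kg. Point at the middle of the tube, on its axis (centre of mass); x runs along the tube.
- heater: Column heater, fixed to the counter: white base box 200 x 110 mm, its top 36 mm above the counter, carrying two aluminium V-saddles one behind the other. Origin on the counter under the middle of the V; x runs along the V, y to its left, z up.
- v_mid (a point): Midway between the two saddles, on the bottom line of their 90-degree V (flanks at 45 degrees, 24 mm deep, smooth), 66 mm above the counter; x along the V. Saddles: 22 mm long, 68 mm wide, centred 43 mm before and behind this point, with a free gap of 64 mm between them, 30 mm deep below this point. Seated axis above this point: thick column 18.4 mm, slim 11.3 mm.
- v_left: The left (+y) flanks of both saddles, rigid and fixed to the heater; same origin and axes as the heater.
- v_right: The right (-y) flanks of both saddles, rigid and fixed to the heater; same origin and axes as the heater.
- rack_mid (a point): Bottom of the EMPTY MIDDLE slot of the fixed grey rack, halfway along it, 40 mm above the counter; x along the slots. Three parallel slots 70 mm apart, each a pair of 90-degree V notches 22 mm deep in two 12 mm thick rails, centred 45 mm before and behind this point, with a free gap of 78 mm between, 32 mm deep below this point. Axis of a lying slim column 11.3 mm above this point.
- spare_col: Bystander: the spare slim column, exactly like old_col, which stays in an outer slot of the rack; origin at the middle of its axis.
- wrench: Bystander: open-ended wrench 160 mm long lying on the counter between rack and heater.
- plug_jar: Bystander: small clear jar, 44 mm across, 55 mm tall; origin under its base.
- beaker: Bystander: glass beaker, 68 mm across, 85 mm tall; origin under its base.
Mind the look-alikes: they are no part of the job. What is shaped like the part that bears old_col_center but orange or purple is not meant. Leave any blue look-alike of the part that bears new_col_center alone.

How it is judged:
By the outcome, as a careful person would: the job done as asked, in the order asked, and still so for the second after the job is handed in, while the arm keeps its last pose, push and grip.
It also fails if it takes over 69 s, if anything falls off the work surface, if the arm or the gripper's body presses on something with over 40 N, if the wrist force passes 120 N, or if a joint passes its speed limit or range.

### The arm

A 6-joint arm with a two-finger parallel gripper is mounted at the origin on the work surface. World frame = base frame: x ahead of the robot, y to its left, z up, the work surface at z = 0. Lengths are in m, angles in degrees, forces in N, time in s.
With the tool pointing down it reaches from about 0.35 to 0.85 m from the base axis. Payload 8.1 kg.
Tool frame: the origin (TCP) lies at the very end of the fingers, on their centre line; the grasp point (between the pads) lies 19 mm behind it; z points along the fingers, y is the direction in which the jaws open and shut (so a half turn about z gives the same grasp; the last joint's range is limited). The gripper opens to 85 mm and grips with 20 to 120 N. Pads are 22 mm wide; open, the fingers measure 114 mm over their backs; the gripper's body (76 mm by 85 mm) begins 54 mm behind the grasp point. The pads swing forward as they close: fully open they stand 13 mm farther back than shut.
Start: joints at [71.024, 7.471, 85.268, -0, 87.261, -4.893], TCP at [0.146, 0.582, 0.231] pointing down, gripper open.
Joint ranges: [-169.43, 169.43], [-51.17, 129.36], [1.28, 143.12], [-76.62, 256.62], [0, 156.53], [-152.29, 152.29]. Speed limits (degrees/s): [136.94, 136.94, 159.86, 180, 180, 180].

### API

Orientations are given as a 3x3 rotation matrix whose columns are the frame's x, y, z axes.
In Python, from cell import ctrl gives the robot as it stands. The module is installed in compiled form; this text tells all that it offers.
- The arm moves only by the tool carry_out, never from a script. Its argument "moves" is a list of rows, each a list of 7 numbers: the shift along the tool's x, y, z in m, then the turn, a rotation vector about the tool's x, y, z in rad, then the closure, from -1 (fully open) to 1 (shut). In form: [[dx, dy, dz, rx, ry, rz, fingers], ...]. A call has 1 to 20 rows; each row shifts and turns the commanded pose from where the row before left it, along the tool's axes as they then stand; what a row does not reach is not made up. A row lasts 1/8 s, in which the tool goes at most 62.5 mm and 10.7 degrees, less where a joint would pass 70% of its speed; a pose out of reach is approached as far as the arm can. A call with a gripper value outside its range is refused whole. The fingers move at their own pace and stop on an object; the grip force is fixed at half the most. Time passes only in rows, so rows that do not move let the fingers close. It gives the time, the measured TCP pose, the force and the opening at its end, in the units of the state.
- ctrl.state(): the state, without advancing time (a new reading comes with each control period).
- ctrl.read_camera(name): name is "side" or "top"; returns a dict with "img" (480x640x3 uint8, red, green, blue), "K" (3x3 intrinsics, pixels), "origin" and "rotation" of the camera in the world. Camera axes: x right, y down, z forward; pixel columns grow to the right and rows downward; lengths in m; the calibration is good to about 2 mm. A picture is of the moment at which its call begins. There is no depth.
- ctrl.sign_off(): hands the job in, once; it reports no verdict.
The state is a dict: "time": time; "joints": joint angles; "dq": joint speeds; "joint_torque": joint torques, N m; "tcp_pos": TCP position; "tool_rot": TCP orientation; "ft_force": force on the tool from outside, world axes, zero at the start; "torque": the same for the moment, N m; "opening": finger opening in m.
Only numpy, scipy, OpenCV 4.12 (cv2) and the standard library are available. Lean on these libraries where they do the work, as an engineer would, in place of code of your own. Each camera call takes 0.05 s, during which the arm holds its last target. There are 200 camera calls.

## Working session

There is one attempt and no reset: what is moved stays moved. The work goes in short steps, Python scripts to look and compute and a tool call to move; the robot and the scene stay as the last step left them, time stands still between calls to the robot, and variables do not carry over. Pictures are saved under pics/ and viewed, about 8 in all and at most 12, crops included, and the job is handed in when it is done.

Besides the shell and the picture viewer there is one more tool, called after ">>>" in YAML: its name, and indented under it one key for each argument. carry_out: Moves the arm, as the interface text tells. Its arguments: {"type":"object","properties":{"moves":{"type":"array"}},"required":["moves"]}

```bash
mkdir -p pics
cat > h.py <<'E'
import numpy as np, cv2
from cell import ctrl
def snap(n,f):
    c=ctrl.read_camera(n); cv2.imwrite('pics/'+f+'.png',c['img'][:,:,::-1]); np.savez('pics/'+f,**c); return c
def ray(c,u,v):
    d=np.array(c['rotation'])@np.linalg.inv(c['K'])@[u,v,1.]; return np.array(c['origin']),d
def atz(c,u,v,z):
    o,d=ray(c,u,v); return o+d*(z-o[2])/d[2]
def proj(c,p):
    q=np.array(c['K'])@np.array(c['rotation']).T@(np.array(p)-c['origin']); return q[:2]/q[2]
E
python3 - <<'E'
from h import *
for n in('top','side'):
    c=snap(n,n+'0'); print(n,c['K'],c['origin'],c['rotation'])
print(ctrl.state())
E
```

```text
top [[461.26592921   0.         314.16466567]
 [  0.         461.26592921 248.0479412 ]
 [  0.           0.           1.        ]] [ 0.38810457 -0.06711339  1.15053802] [[-0.01096599 -0.99220355  0.1241445 ]
 [-0.99988011  0.0122378   0.00948665]
 [-0.01093194 -0.12402559 -0.9922188 ]]
side [[499.90942815   0.         324.31446916]
 [  0.         499.90942815 237.91723024]
 [  0.           0.           1.        ]] [ 0.02689895 -0.71273746  0.79611867] [[ 0.79445445 -0.40459331  0.45293087]
 [-0.60720272 -0.51426561  0.60566966]
 [-0.01212312 -0.75619781 -0.65423077]]
{'time': 0.1, 'joints': array([ 7.10243776e+01,  7.50979551e+00,  8.53224556e+01, -3.98251786e-04,
        8.72621423e+01, -4.89300826e+00]), 'dq': array([ 0.0150258 ,  0.00237884, -0.27394995,  0.00927723,  0.02079467,
       -0.01248892]), 'joint_torque': array([ 1.74145367e-03, -5.70949709e+01, -5.01946914e+01, -4.54207816e-05,
        8.07160861e-03, -1.03050684e-05]), 'tcp_pos': array([0.14581249, 0.58150658, 0.23036521]), 'tool_rot': array([[-9.69945940e-01,  2.43319940e-01, -5.29136951e-04],
       [ 2.43320479e-01,  9.69944694e-01, -1.56020369e-03],
       [ 1.33604909e-04, -1.64206309e-03, -9.99998643e-01]]), 'ft_force': array([-0.04528382, -0.2503902 , -0.10623509]), 'torque': array([0.02281715, 0.0152288 , 0.00030587]), 'opening': 0.0852820550376404}
```

View pics/top0.png

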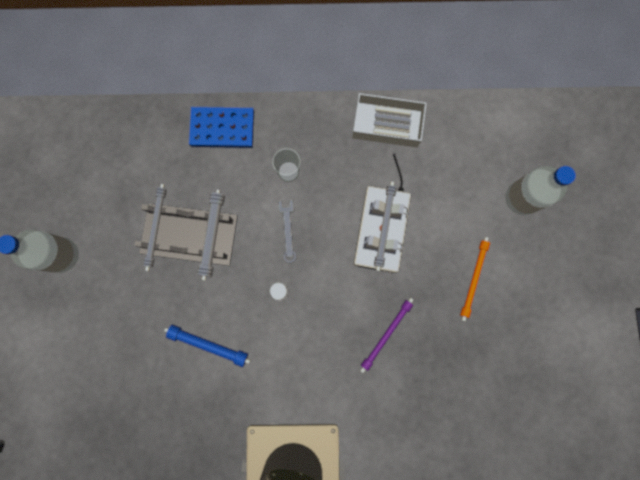

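View pics/side0.png

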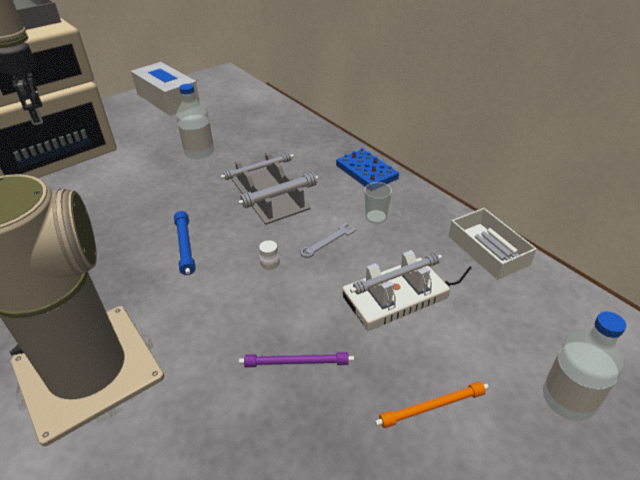

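Top view: the rack is at about (188,235), with a slim column at (155,228) and the only thick grey one at (211,235). The heater is at about (383,228) with the slim grey column in it. The blue (207,345), purple (387,335) and orange (476,280) columns are look-alikes. I'll confirm this in an enlarged crop.

Run:
```python
import cv2,numpy as np
i=cv2.imread('pics/top0.png')
a=cv2.resize(i[175:290,125:245],None,fx=5,fy=5,interpolation=cv2.INTER_CUBIC)[:575]
cv2.imwrite('pics/cr1.png',a)
b=cv2.resize(i[175:280,340:425],None,fx=5.5,fy=5.5,interpolation=cv2.INTER_CUBIC)
cv2.imwrite('pics/cr2.png',b)
```

```text
(no output)
```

View pics/cr1.png

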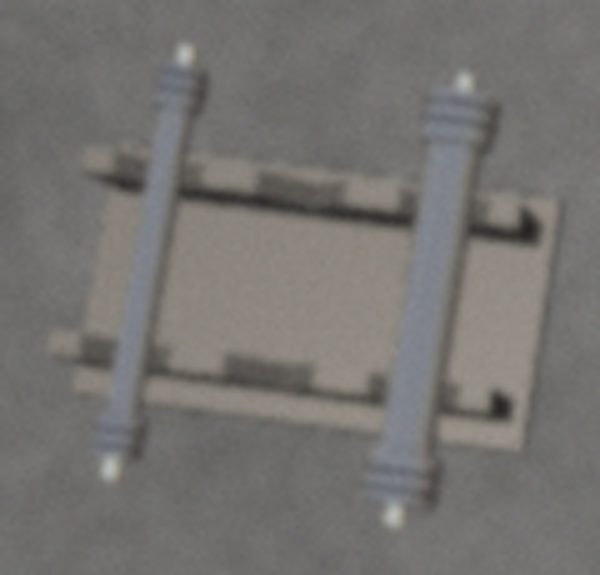

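View pics/cr2.png

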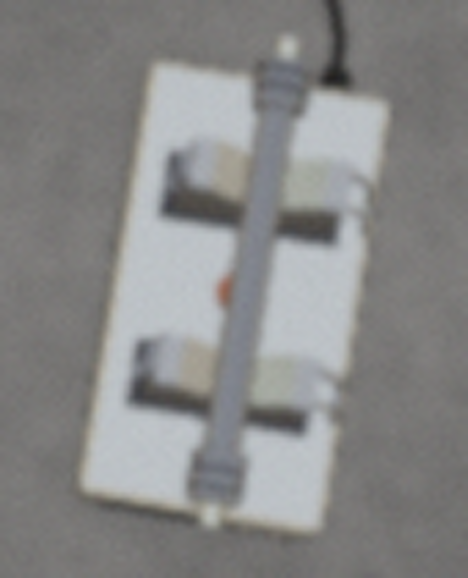

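The crops confirm it. In the rack, the thick grey column is on the right and the slim spare on the left, with the middle notches empty at crop px (301,190)/(268,373). The heater holds a slim grey column with plugs at (289,47) and (210,515). Next I'll work out the positions.

```bash
cat >> h.py <<'E'
def load(f): return dict(np.load('pics/'+f+'.npz'))
def A(p): return np.array(p,float)
E
python3 - <<'E'
from h import *
np.set_printoptions(precision=4,suppress=True)
c=load('top0')
def R(x,y,z): return atz(c,125+(x+.5)/5-.5,175+(y+.5)/5-.5,z)
def H(x,y,z): return atz(c,340+(x+.5)/5.5-.5,175+(y+.5)/5.5-.5,z)
def rep(n,a,b):
    d=a-b; print(n,'mid',(a+b)/2,'len',np.linalg.norm(d),'yaw',np.degrees(np.arctan2(d[1],d[0])))
rep('old',H(289,47,.0773),H(210,515,.0773))
rep('thick',R(464,82,.0584),R(394,515,.0584))
rep('spare',R(185,55,.0513),R(111,467,.0513))
rep('notch',R(302,190,.051),R(269,373,.051))
rep('saddleL',H(200,165,.09),H(172,358,.09)); rep('saddleR',H(332,185,.09),H(303,380,.09))
b=[H(*p,.036) for p in((155,62),(388,100),(322,530),(82,490))]
print('base',sum(b)/4,[np.linalg.norm(b[i]-b[i-1]) for i in range(4)])
# verify in side view
s=load('side0')
E
```

```text
old mid [ 0.5746 -0.2244  0.0773] len 0.20661493766685984 yaw -11.12516121277419
thick mid [0.5623 0.1919 0.0584] len 0.21215588808773903 yaw -8.16377472697237
spare mid [0.5835 0.3306 0.0513] len 0.2043455881136299 yaw -8.30241620832294
notch mid [0.5717 0.2636 0.051 ] len 0.09061958775365017 yaw -8.765573359520664
saddleL mid [ 0.5801 -0.1957  0.09  ] len 0.0840049566161801 yaw -9.646599415375308
saddleR mid [ 0.5704 -0.251   0.09  ] len 0.08478602493361434 yaw -10.20805392046554
base [ 0.5751 -0.2245  0.036 ] [np.float64(0.19627306990032736), np.float64(0.10561422165370128), np.float64(0.19606126654171382), np.float64(0.10659748002176422)]
```

>>> carry_out:
  moves:
    - [-0.038, -0.0423, 0, 0, 0, 0, 0]
    - [-0.038, -0.0423, 0, 0, 0, 0, 0]
    - [-0.038, -0.0423, 0, 0, 0, 0, 0]
    - [-0.038, -0.0423, 0, 0, 0, 0, 0]
    - [-0.038, -0.0423, 0, 0, 0, 0, 0]
    - [-0.038, -0.0423, 0, 0, 0, 0, 0]
    - [-0.038, -0.0423, 0, 0, 0, 0, 0]
    - [-0.038, -0.0423, 0, 0, 0, 0, 0]
    - [-0.038, -0.0423, 0, 0, 0, 0, 0]
    - [-0.038, -0.0423, 0, 0, 0, 0, 0]
    - [-0.038, -0.0423, 0, 0, 0, 0, 0]
    - [-0.038, -0.0423, 0, 0, 0, 0, 0]
    - [-0.038, -0.0423, 0, 0, 0, 0, 0]
    - [-0.038, -0.0423, 0, 0, 0, 0, 0]
    - [-0.038, -0.0423, 0, 0, 0, 0, 0]
    - [-0.038, -0.0423, 0, 0, 0, 0, 0]
    - [0, 0, 0, 0, 0, -0.05, 0]
    - [0, 0, 0, 0, 0, 0, 0]

```text
time: 2.35
tcp_pos: [0.5706, -0.2228, 0.2301]
tool_rot: [[-0.981, 0.196, -0.002], [0.196, 0.981, 0.001], [0.002, 0.001, -1.0]]
ft_force: [-0.3, 0.3, -0.4]
opening: 0.0429
```

>>> carry_out:
  moves:
    - [-0.0042, -0.0008, 0.03, 0, 0, 0, 0]
    - [0, 0, 0.035, 0, 0, 0, 0]
    - [0, 0, 0.035, 0, 0, 0, 0]
    - [0, 0, 0.03, 0, 0, 0, 0]
    - [0, 0, 0.025, 0, 0, 0, 0]
    - [0, 0, 0.017, 0, 0, 0, 0]
    - [0, 0, 0, 0, 0, 0, 0]
    - [0, 0, 0, 0, 0, 0, 0]

```text
time: 3.35
tcp_pos: [0.5758, -0.2242, 0.0607]
tool_rot: [[-0.981, 0.195, 0.002], [0.195, 0.981, -0.001], [-0.002, -0.0, -1.0]]
ft_force: [-0.9, -0.5, 1.3]
opening: 0.0428
```

Run:
```python
from h import *
snap('side','side1'); i=cv2.imread('pics/side1.png')[210:350,320:480]
cv2.imwrite('pics/s1c.png',cv2.resize(i,None,fx=4,fy=4,interpolation=cv2.INTER_CUBIC))
print(ctrl.state()['tcp_pos'])
```

```text
[ 0.57601225 -0.2243983   0.06096234]
```

View pics/s1c.png

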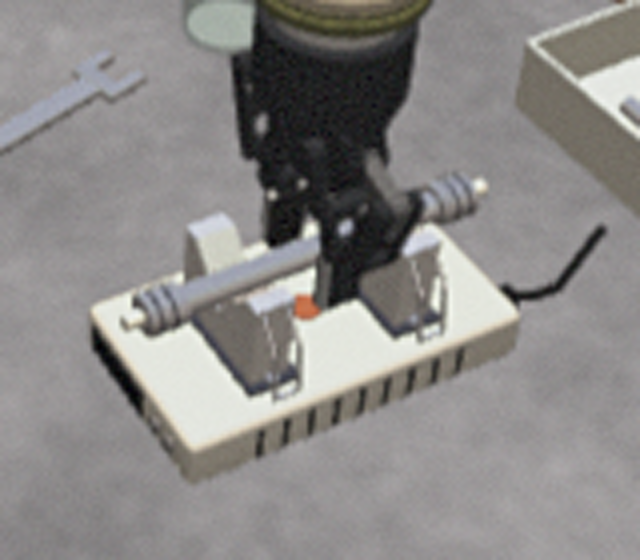

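The fingers straddle the slim column between the saddles, tip at crop px (340,300). Now I'll close them and lift.

>>> carry_out:
  moves:
    - [0, 0, 0, 0, 0, 0, 1]
    - [0, 0, 0, 0, 0, 0, 1]
    - [0, 0, 0, 0, 0, 0, 1]
    - [0, 0, 0, 0, 0, 0, 1]
    - [0, 0, 0, 0, 0, 0, 1]
    - [0, 0, 0, 0, 0, 0, 1]

```text
time: 4.15
tcp_pos: [0.5756, -0.2248, 0.0605]
tool_rot: [[-0.981, 0.195, 0.002], [0.195, 0.981, -0.001], [-0.002, -0.001, -1.0]]
ft_force: [-1.6, -2.9, 6.7]
opening: 0.0136
```

>>> carry_out:
  moves:
    - [0, 0, -0.01, 0, 0, 0, 1]
    - [0, 0, -0.02, 0, 0, 0, 1]
    - [0, 0, -0.03, 0, 0, 0, 1]
    - [0, 0, -0.04, 0, 0, 0, 1]
    - [0, 0, -0.04, 0, 0, 0, 1]
    - [0, 0, 0, 0, 0, 0, 1]
    - [0, 0, 0, 0, 0, 0, 1]

```text
time: 5.03
tcp_pos: [0.5748, -0.2238, 0.1992]
tool_rot: [[-0.981, 0.194, -0.0], [0.194, 0.981, 0.0], [0.0, 0.0, -1.0]]
ft_force: [-0.1, 0.0, -3.3]
opening: 0.0141
```

>>> carry_out:
  moves:
    - [0.0032, 0.016, 0, 0, 0, 0, 1]
    - [0.0064, 0.032, 0, 0, 0, 0, 1]
    - [0.0096, 0.0476, 0, 0, 0, 0, 1]
    - [0.0096, 0.0476, 0, 0, 0, 0, 1]
    - [0.0096, 0.0476, 0, 0, 0, 0, 1]
    - [0.0096, 0.0476, 0, 0, 0, 0, 1]
    - [0.0096, 0.0476, 0, 0, 0, 0, 1]
    - [0.0096, 0.0476, 0, 0, 0, 0, 1]
    - [0.0096, 0.0476, 0, 0, 0, 0, 1]
    - [0.0096, 0.0476, 0, 0, 0, 0, 1]
    - [0.0064, 0.032, 0, 0, 0, 0, 1]
    - [0.0032, 0.016, 0, 0, 0, -0.049, 1]
    - [0, 0, 0, 0, 0, 0, 1]
    - [0, 0, 0, 0, 0, 0, 1]

```text
time: 6.78
tcp_pos: [0.5735, 0.2612, 0.1989]
tool_rot: [[-0.989, 0.147, -0.001], [0.147, 0.989, -0.001], [0.0, -0.001, -1.0]]
ft_force: [0.3, -1.1, -2.5]
opening: 0.014
```

Run:
```python
from h import *
np.set_printoptions(precision=4,suppress=True)
snap('top','top2'); s=ctrl.state();print(s['tcp_pos'],s['tool_rot'])
i=cv2.imread('pics/top2.png')[165:295,115:255]
cv2.imwrite('pics/t2c.png',cv2.resize(i,None,fx=4,fy=4,interpolation=cv2.INTER_CUBIC))
```

```text
[0.5736 0.261  0.1991] [[-0.989   0.1477 -0.0004]
 [ 0.1477  0.989  -0.0006]
 [ 0.0003 -0.0007 -1.    ]]
```

View pics/t2c.png

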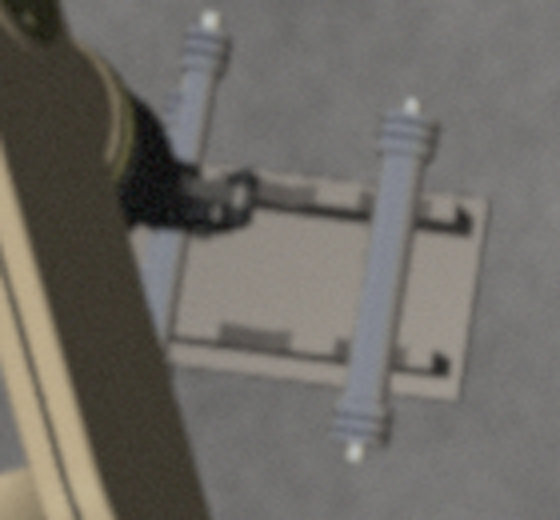

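The held column is over the rack, plug at crop px (210,20). The middle notch (255,335) is free and the thick column is undisturbed. Lowering.

>>> carry_out:
  moves:
    - [0, 0.0012, 0.02, 0, 0, 0, 1]
    - [0, 0, 0.035, 0, 0, 0, 1]
    - [0, 0, 0.035, 0, 0, 0, 1]
    - [0, 0, 0.03, 0, 0, 0, 1]
    - [0, 0, 0.02, 0, 0, 0, 1]
    - [0, 0, 0.01, 0, 0, 0, 1]
    - [0, 0, 0.005, 0, 0, 0, 1]
    - [0, 0, 0, 0, 0, 0, 1]
    - [0, 0, 0, 0, 0, 0, 1]

```text
time: 7.95
tcp_pos: [0.5746, 0.2639, 0.0455]
tool_rot: [[-0.989, 0.146, 0.002], [0.146, 0.989, 0.001], [-0.002, 0.001, -1.0]]
ft_force: [-0.1, 0.6, -2.4]
opening: 0.0143
```

>>> carry_out:
  moves:
    - [0, 0, 0.004, 0, 0, 0, 1]
    - [0, 0, 0.002, 0, 0, 0, 1]
    - [0, 0, 0.002, 0, 0, 0, 1]
    - [0, 0, 0, 0, 0, 0, 1]
    - [0, 0, 0, 0, 0, 0, 1]

```text
time: 8.57
tcp_pos: [0.5739, 0.2635, 0.038]
tool_rot: [[-0.989, 0.146, 0.0], [0.146, 0.989, -0.0], [-0.0, -0.0, -1.0]]
ft_force: [-7.6, -3.9, 11.2]
opening: 0.014
```

>>> carry_out:
  moves:
    - [0.001, -0.0015, 0, 0, 0, 0, 1]
    - [0, 0, 0, 0, 0, 0, 1]
    - [0, 0, 0, 0, 0, 0, 1]

```text
time: 8.95
tcp_pos: [0.5728, 0.2621, 0.0366]
tool_rot: [[-0.989, 0.146, 0.0], [0.146, 0.989, -0.0], [-0.0, -0.0, -1.0]]
ft_force: [-1.3, -2.0, 4.6]
opening: 0.0141
```

>>> carry_out:
  moves:
    - [0, -0.001, 0.0005, 0, 0, 0, 1]
    - [0, 0, 0.0005, 0, 0, 0, 1]
    - [0, 0, 0, 0, 0, 0, 1]
    - [0, 0, 0, 0, 0, 0, 1]

```text
time: 9.45
tcp_pos: [0.5726, 0.2611, 0.0356]
tool_rot: [[-0.989, 0.146, 0.0], [0.146, 0.989, -0.0], [-0.0, -0.0, -1.0]]
ft_force: [-2.0, -2.3, 4.8]
opening: 0.0139
```

>>> carry_out:
  moves:
    - [0, -0.0005, 0.0005, 0, 0, 0, 1]
    - [0, 0, 0, 0, 0, 0, 1]
    - [0, 0, 0, 0, 0, 0, 0.55]
    - [0, 0, 0, 0, 0, 0, 0.4]
    - [0, 0, 0, 0, 0, 0, 0.2]
    - [0, 0, 0, 0, 0, 0, 0.2]
    - [0, 0, 0, 0, 0, 0, 0.2]
    - [0, 0, -0.02, 0, 0, 0, 0.2]
    - [0, 0, -0.03, 0, 0, 0, 0.2]
    - [0, 0, -0.04, 0, 0, 0, 0.2]
    - [0, 0, -0.02, 0, 0, 0, 0.2]
    - [0, 0, 0, 0, 0, 0, 0.2]

```text
time: 10.95
tcp_pos: [0.5739, 0.2612, 0.1476]
tool_rot: [[-0.989, 0.146, 0.004], [0.146, 0.989, 0.002], [-0.004, 0.002, -1.0]]
ft_force: [-0.8, 0.3, -0.3]
opening: 0.0342
```

Run:
```python
from h import *
np.set_printoptions(precision=4,suppress=True)
snap('side','side3'); s=ctrl.state();print(s['tcp_pos'],s['tool_rot'],s['opening'])
i=cv2.imread('pics/side3.png')[120:240,200:360]
cv2.imwrite('pics/s3c.png',cv2.resize(i,None,fx=4,fy=4,interpolation=cv2.INTER_CUBIC))
```

```text
[0.5727 0.2608 0.1453] [[-0.9892  0.1463  0.0013]
 [ 0.1463  0.9892  0.0004]
 [-0.0012  0.0006 -1.    ]] 0.03399936798582165
```

View pics/s3c.png

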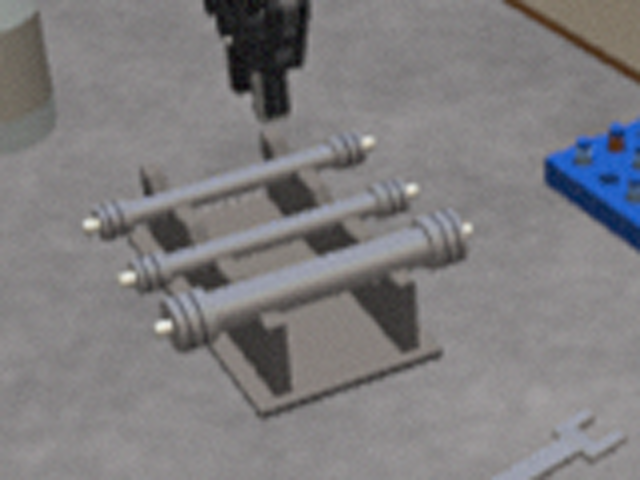

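The slim column lies in the middle slot, parallel to its neighbours, plugs at crop px (127,278) and (412,189). Now the thick one.

>>> carry_out:
  moves:
    - [0, -0.015, 0, 0, 0, 0, -0.05]
    - [0, -0.025, 0, 0, 0, 0, -0.05]
    - [0, -0.02, 0, 0, 0, 0, -0.05]
    - [0, -0.0098, 0, 0, 0, 0, -0.05]
    - [0, 0, 0, 0, 0, 0, -0.05]
    - [0, 0, 0.02, 0, 0, 0, -0.05]
    - [0, 0, 0.03, 0, 0, 0, -0.05]
    - [0, 0, 0.03, 0, 0, 0, -0.05]
    - [0, 0, 0.017, 0, 0, 0, -0.05]
    - [0, 0, 0.009, 0, 0, 0, -0.05]
    - [0, 0, 0, 0, 0, 0, -0.05]
    - [0, 0, 0, 0, 0, 0, -0.05]

```text
time: 12.5
tcp_pos: [0.5631, 0.1919, 0.04]
tool_rot: [[-0.989, 0.146, 0.002], [0.146, 0.989, 0.0], [-0.002, 0.001, -1.0]]
ft_force: [0.4, 0.1, -0.4]
opening: 0.0448
```

>>> carry_out:
  moves:
    - [0, 0, 0, 0, 0, 0, 1]
    - [0, 0, 0, 0, 0, 0, 1]
    - [0, 0, 0, 0, 0, 0, 1]
    - [0, 0, 0, 0, 0, 0, 1]
    - [0, 0, 0, 0, 0, 0, 1]

```text
time: 13.12
tcp_pos: [0.5629, 0.1907, 0.0403]
tool_rot: [[-0.989, 0.146, 0.001], [0.146, 0.989, -0.001], [-0.002, -0.001, -1.0]]
ft_force: [-3.2, -5.7, 5.8]
opening: 0.0242
```

>>> carry_out:
  moves:
    - [0, 0, -0.01, 0, 0, 0, 1]
    - [0, 0, -0.02, 0, 0, 0, 1]
    - [0, 0, -0.03, 0, 0, 0, 1]
    - [0, 0, -0.04, 0, 0, 0, 1]
    - [0, 0, -0.04, 0, 0, 0, 1]
    - [0, 0, -0.01, 0, 0, 0, 1]
    - [0, 0, 0, 0, 0, 0, 1]
    - [0, 0, 0, 0, 0, 0, 1]

```text
time: 14.12
tcp_pos: [0.5608, 0.1914, 0.1864]
tool_rot: [[-0.989, 0.146, -0.004], [0.146, 0.989, -0.001], [0.003, -0.001, -1.0]]
ft_force: [-0.2, -0.5, -7.1]
opening: 0.0243
```

>>> carry_out:
  moves:
    - [-0.0031, -0.0174, 0, 0, 0, 0, 1]
    - [-0.0062, -0.0349, 0, 0, 0, 0, 1]
    - [-0.0078, -0.0436, 0, 0, 0, 0, 1]
    - [-0.0078, -0.0436, 0, 0, 0, 0, 1]
    - [-0.0078, -0.0436, 0, 0, 0, 0, 1]
    - [-0.0078, -0.0436, 0, 0, 0, 0, 1]
    - [-0.0078, -0.0436, 0, 0, 0, 0, 1]
    - [-0.0078, -0.0436, 0, 0, 0, 0, 1]
    - [-0.0078, -0.0436, 0, 0, 0, 0, 1]
    - [-0.0062, -0.0349, 0, 0, 0, 0, 1]
    - [-0.0031, -0.0174, 0, 0, 0, 0.047, 1]
    - [0, 0, 0, 0, 0, 0, 1]
    - [0, 0, 0, 0, 0, 0, 1]

```text
time: 15.75
tcp_pos: [0.5743, -0.2236, 0.1882]
tool_rot: [[-0.981, 0.192, -0.001], [0.192, 0.981, 0.001], [0.001, 0.001, -1.0]]
ft_force: [-0.6, 0.8, -4.6]
opening: 0.0242
```

Run:
```python
from h import *
np.set_printoptions(precision=4,suppress=True)
snap('side','side4'); s=ctrl.state();print(s['tcp_pos'],s['tool_rot'],s['opening'],s['ft_force'])
i=cv2.imread('pics/side4.png')[170:350,300:500]
cv2.imwrite('pics/s4c.png',cv2.resize(i,None,fx=3.3,fy=3.3,interpolation=cv2.INTER_CUBIC))
```

```text
[ 0.5744 -0.2234  0.1884] [[-0.9815  0.1916 -0.0007]
 [ 0.1916  0.9815  0.0008]
 [ 0.0008  0.0007 -1.    ]] 0.02428015118502544 [ 0.0703 -0.3802 -6.3256]
```

View pics/s4c.png

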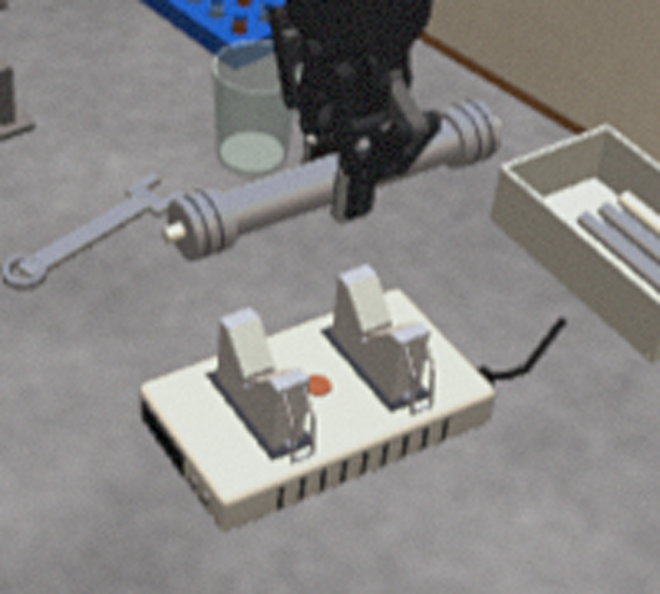

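Run:
```python
from h import *
np.set_printoptions(precision=4,suppress=True)
c=load('side4')
f=lambda x,y,z=.09: atz(c,300+(x+.5)/3.3-.5,170+(y+.5)/3.3-.5,z)
P=[f(240,318),f(290,382),f(357,275),f(410,332)]
F=(P[0]+P[1])/2;B=(P[2]+P[3])/2
print(F,B,(F+B)/2,np.degrees(np.arctan2(*(B-F)[[1,0]])),np.linalg.norm(B-F))
a=f(174,232,.2065);b=f(497,124,.2065);print((a+b)/2,np.linalg.norm(a-b),np.degrees(np.arctan2(*(b-a)[[1,0]])))
```

```text
[ 0.533  -0.2176  0.09  ] [ 0.6178 -0.2327  0.09  ] [ 0.5754 -0.2251  0.09  ] -10.146736099108171 0.08609686414824692
[ 0.5762 -0.2239  0.2065] 0.21432409782367826 -11.541599420545644
```

The side view shows the thick column centred above the saddles and free of obstacles, plugs at (174,232) and (497,124). The saddle spacing measures 86 mm as specified, so v_mid is confirmed at (0.5754, -0.225). Lowering.

>>> carry_out:
  moves:
    - [-0.0009, -0.0014, 0.015, 0, 0, -0.01, 1]
    - [0, 0, 0.025, 0, 0, 0, 1]
    - [0, 0, 0.025, 0, 0, 0, 1]
    - [0, 0, 0.02, 0, 0, 0, 1]
    - [0, 0, 0.015, 0, 0, 0, 1]
    - [0, 0, 0.01, 0, 0, 0, 1]
    - [0, 0, 0.005, 0, 0, 0, 1]
    - [0, 0, 0, 0, 0, 0, 1]
    - [0, 0, 0, 0, 0, 0, 1]
    - [0, 0, 0, 0, 0, 0, 1]

```text
time: 17.05
tcp_pos: [0.5757, -0.2263, 0.0746]
tool_rot: [[-0.983, 0.183, 0.001], [0.183, 0.983, -0.001], [-0.001, -0.0, -1.0]]
ft_force: [-0.3, -0.5, -6.3]
opening: 0.0244
```

>>> carry_out:
  moves:
    - [0, 0.001, 0.002, 0, 0, 0, 1]
    - [0, 0, 0.002, 0, 0, 0, 1]
    - [0, 0, 0.001, 0, 0, 0, 1]
    - [0, 0, 0.001, 0, 0, 0, 1]
    - [0, 0, 0, 0, 0, 0, 1]
    - [0, 0, 0, 0, 0, 0, 1]

```text
time: 17.8
tcp_pos: [0.5754, -0.225, 0.0678]
tool_rot: [[-0.983, 0.183, 0.0], [0.183, 0.983, -0.0], [-0.0, 0.0, -1.0]]
ft_force: [0.7, 0.3, -5.5]
opening: 0.0241
```

>>> carry_out:
  moves:
    - [0, 0, 0.0007, 0, 0, 0, 1]
    - [0, 0, 0.0007, 0, 0, 0, 1]
    - [0, 0, 0.0006, 0, 0, 0, 1]
    - [0, 0, 0, 0, 0, 0, 1]
    - [0, 0, 0, 0, 0, 0, 1]

```text
time: 18.42
tcp_pos: [0.5757, -0.2252, 0.0667]
tool_rot: [[-0.983, 0.183, 0.001], [0.183, 0.983, -0.0], [-0.001, -0.0, -1.0]]
ft_force: [-4.3, 1.4, 6.9]
opening: 0.0244
```

>>> carry_out:
  moves:
    - [0.0003, 0, 0.0004, 0, 0, 0, 1]
    - [0, 0, 0.0004, 0, 0, 0, 1]
    - [0, 0, 0, 0, 0, 0, 1]
    - [0, 0, 0, 0, 0, 0, 1]
    - [0, 0, 0, 0, 0, 0, 1]

```text
time: 19.05
tcp_pos: [0.5757, -0.2252, 0.0666]
tool_rot: [[-0.983, 0.183, 0.001], [0.183, 0.983, -0.001], [-0.001, -0.0, -1.0]]
ft_force: [-6.3, 3.1, 10.3]
opening: 0.0244
```

Run:
```python
from h import *
np.set_printoptions(precision=4,suppress=True)
s=ctrl.state();print(s['tcp_pos'],s['ft_force'],s['torque'])
c=snap('side','side5');s=ctrl.state();print(s['tcp_pos'],s['ft_force'],s['torque'])
i=cv2.imread('pics/side5.png')[190:340,310:490]
cv2.imwrite('pics/s5c.png',cv2.resize(i,None,fx=4,fy=4,interpolation=cv2.INTER_CUBIC))
```

```text
[ 0.5757 -0.2252  0.0666] [-6.2635  3.1406 10.2752] [ 0.4429  0.9946 -0.1697]
[ 0.5757 -0.2252  0.0666] [-6.1116  2.8029  9.4279] [ 0.4666  0.9859 -0.1393]
```

View pics/s5c.png

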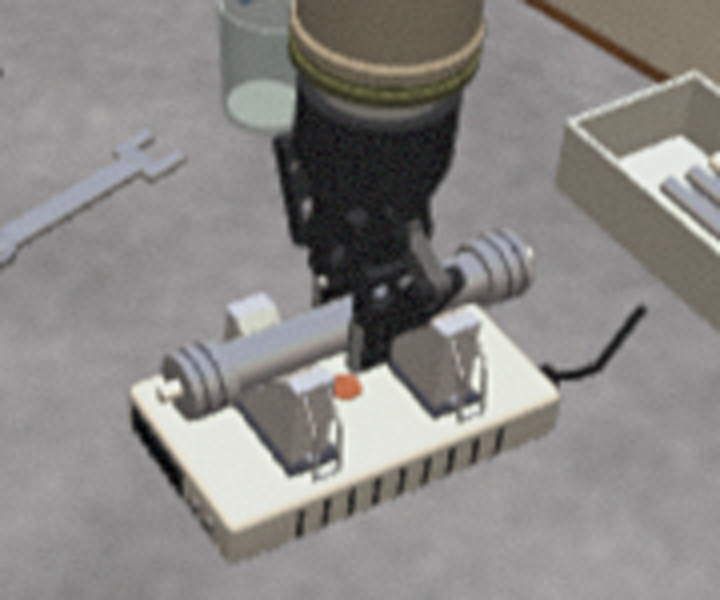

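>>> carry_out:
  moves:
    - [0.0006, 0.0002, 0.0004, 0, 0, 0, 1]
    - [0, 0, 0, 0, 0, 0, 1]
    - [0, 0, 0, 0, 0, 0, 1]
    - [0, 0, 0, 0, 0, 0, 1]

```text
time: 19.6
tcp_pos: [0.5757, -0.2252, 0.0666]
tool_rot: [[-0.983, 0.183, 0.003], [0.183, 0.983, -0.001], [-0.003, -0.001, -1.0]]
ft_force: [-4.5, 3.0, 10.1]
opening: 0.0246
```

>>> carry_out:
  moves:
    - [0.0006, 0.0004, 0.0008, 0, 0, 0, 1]
    - [0, 0, 0, 0, 0, 0, 1]
    - [0, 0, 0, 0, 0, 0, 1]
    - [0, 0, 0, 0, 0, 0, 1]

```text
time: 20.1
tcp_pos: [0.5758, -0.2252, 0.0666]
tool_rot: [[-0.983, 0.183, 0.004], [0.183, 0.983, -0.002], [-0.004, -0.001, -1.0]]
ft_force: [-4.4, 1.6, 13.0]
opening: 0.024
```

>>> carry_out:
  moves:
    - [0.0006, 0.0002, 0.0006, 0, 0, 0, 1]
    - [0, 0, 0, 0, 0, 0, 1]
    - [0, 0, 0, 0, 0, 0, 1]
    - [0, 0, 0, 0, 0, 0, 1]
    - [0, 0, 0, 0, 0, 0, 1]
    - [0, 0, 0, 0, 0, 0, 1]

```text
time: 20.85
tcp_pos: [0.5757, -0.2252, 0.0665]
tool_rot: [[-0.983, 0.183, 0.005], [0.183, 0.983, -0.003], [-0.006, -0.002, -1.0]]
ft_force: [-3.5, 1.6, 14.4]
opening: 0.0244
```

Run:
```python
from h import *
np.set_printoptions(precision=4,suppress=True)
for k in range(4):
    c=ctrl.read_camera('top');s=ctrl.state();print(s['time'],s['tcp_pos'],s['ft_force'],s['torque'],s['opening'])
```

```text
20.9 [ 0.5758 -0.2252  0.0666] [-4.1694  1.4051 13.6444] [ 0.1454  0.6037 -0.1698] 0.023999463670936038
20.95 [ 0.5757 -0.2252  0.0665] [-3.5862  1.0825 14.3315] [ 0.0766  0.5745 -0.1088] 0.023881712986174405
21.0 [ 0.5758 -0.2252  0.0665] [-3.3327  1.4033 14.0508] [ 0.0732  0.6184 -0.1432] 0.024300411876681745
21.05 [ 0.5757 -0.2252  0.0665] [-2.9005  0.3085 13.7779] [ 0.128   0.6343 -0.219 ] 0.023927597259495767
```

>>> carry_out:
  moves:
    - [0, 0, 0.0002, 0, 0, 0, 1]
    - [0, 0, 0, 0, 0, 0, 1]
    - [0, 0, 0, 0, 0, 0, 1]
    - [0, 0, 0, 0, 0, 0, 1]
    - [0, 0, 0, 0, 0, 0, 1]
    - [0, 0, 0, 0, 0, 0, 1]

```text
time: 21.8
tcp_pos: [0.5758, -0.2251, 0.0665]
tool_rot: [[-0.983, 0.183, 0.005], [0.183, 0.983, -0.003], [-0.006, -0.002, -1.0]]
ft_force: [-2.9, 0.5, 15.5]
opening: 0.0244
```

Run:
```python
from h import *
F=[]
for k in range(5):
    ctrl.read_camera('top');F.append(ctrl.state()['ft_force'])
m=np.mean(F,0);print(m)
if 13.5<m[2]<17: print(ctrl.sign_off())
```

```text
[-4.17319214  1.33888305 16.01877077]
the job is handed in; nothing more can be done
None
```

The column change is done and handed in after about 22 s: the thick column is in the V-saddles, still gripped and pressed down.

- **Slim column:** it lies in the middle slot of the rack, parallel to its neighbours in the side picture. The spare and everything else I could see in the pictures were undisturbed.
- **Thick column, seating:** the TCP height stayed at 66.5–66.6 mm as I pressed harder, against 66.3 mm expected for a seated column. In the side picture both end fittings hang clear of the saddles. I took that picture just before the last sub-millimetre pressing moves.
- **Pressing force:** the last average was 16.0 N downward on top of the column's weight, slightly over the 15 N asked. Single readings ran from 13.6 to 15.5 N just before that.
- **Sideways forces:** the force across the V was only about 0.5 N, so both flanks should carry nearly equal load. About 4 N of force along the column remained. I eased it with small shifts from about 6 N but did not get rid of it.

The yaw of the saddles read about 1° differently from the saddles themselves (-10°) and from the slim column lying in them (-11°). I used -10.5°, and the column seated at that yaw.

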